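# Clamp the glued covers in the press jig

### The job

Close the quick clamp on the stack of glued covers in the press jig: with the back of a finger, swing the steel strap round over the stack until it is fully home against its stop, and only then push the cam lever on the strap's end all the way down. Only push, do not pick anything up; leave the stack in its place against the fences and everything else on the table alone, and finish clear of the clamp.

Things in the scene. Friction and masses are not known exactly. Their poses are not given: they have to be found in the camera images.
- jig: The press jig, fixed, standing elsewhere each time: plywood board 280 (x) x 290 (y) x 18 mm, from y -120 to +170; origin at table height under the middle of the stack's bay, z up. Strap pivot at x 0, y +130. Two aluminium fences, tops 40 mm above the table, hold the stack on its +y side (inner face y +76.5) and +x side (inner face x +106.5).
- strap (a joint): Swing of the clamp strap about the upright pivot, rad: counter-clockwise seen from above is positive. 0 = parked fully out; 1.7 = fully home against its stop, where the strap points along the jig's -y and crosses the stack. It starts parked at 0.2 to 0.6. It stays where it is left: friction 0.2 N m, about 2 N at 100 mm from the pivot.
- lever (a joint): Cam lever's angle, rad: 0 = almost upright (88 degrees above level), 1.45 = fully down on its stop (5 degrees above level), pointing away from the pivot along the strap. Turns about a level axle square to the strap, so its tip goes outwards and down. Starts at 0 to 0.3; stays where left: friction 0.22 N m, about 3 N at 80 mm out, more at the end as the cam bites on the stack.
- strap_pivot (a point): Point on the strap's upright pivot axis, 65 mm above the table. The strap runs from here to cam_axis: a steel bar 16 mm wide, underside 55, top 75 mm above the table, with a 34 mm round hub at the pivot (top 84 mm); from 110 mm out to its end at 166 mm it is a fork 26 mm wide.
- cam_axis (a point): Middle of the cam lever's axle in the fork at the strap's free end, 150 mm from strap_pivot, 65 mm above the table. The round steel cam (24 mm diameter, 14 mm wide) turns here; it clears the stack by about 4 mm while the lever is up.
- lever_tip (a point): Outer end of the cam lever, on its centre line, 97 mm from cam_axis: a steel arm 14 mm wide and 11 mm thick with a black grip 22 mm wide and 14 mm thick over its outer 42 mm.
- stack: The work: a stack of folded green covers, 210 (x) x 150 (y) x 30 mm, 0.7 kg, loose on the jig board between the fences, top 48 mm above the table. Origin at the centre of its underside.
- brick: Paper-wrapped weight brick, 130 x 85 x 45 mm, beside the jig's -y edge; leave it alone. Origin at the centre of its underside.
- brush: Glue brush lying on the table, 190 mm long, beside the jig's +y edge; leave it alone. Origin near its middle.
- tape: Roll of kraft tape lying flat, 72 mm across, 20 mm high, near the jig's -x edge, partly below the strap's sweep; leave it alone. Origin at the centre of its underside.
- tub: White open glue tub, 90 mm across, 50 mm high; leave it alone. Origin at the centre of its underside.
- bottle: Clear water bottle, 64 mm across, 190 mm high; leave it alone. Origin at the centre of its underside.
- phone: Black keypad phone lying flat, 110 x 47 x 14 mm; leave it alone. Origin at the centre of its underside.

How it is judged:
On the way, in this order (a step that is already met when the one before it is completed fails the run):
1. the strap is home over the stack with the lever still up (value of joint strap above 1.63 rad and value of joint lever below 0.7 rad), for 0.1 s.
2. the cam lever is fully down (value of joint strap above 1.63 rad and value of joint lever above 1.36 rad), for 0.2 s.
At the end, for the whole second after the job is handed in: The strap is home (joint strap above 1.63 of 1.7 rad), the cam lever is down (joint lever above 1.36 of 1.45 rad) and its cam presses on the stack with more than 3 N; the stack lies at rest within 8 mm of where it was (all of step 2 and contact force between lever and stack above 3 N and distance of stack from where it was at the start of the episode below 0.008 m and linear speed of stack below 0.01 m/s); the robot touches nothing.
It fails at once if the lever is pushed down before the strap is home (value of joint lever above 0.9 rad and value of joint strap below 1.55 rad).
It fails at once if the stack is lifted or shoved out of place (distance of stack from where it was at the start of the episode above 0.015 m).
It fails at once if the brick, brush, tape, tub, bottle or phone is moved, lifted or carried (more than 20 mm) (distance of any of brick, brush, tape, tub, bottle, phone from where it was at the start of the episode above 0.02 m).
It also fails if it takes over 54 s, if anything falls off the work surface, if the arm or the gripper's body presses on something with over 40 N, if the wrist force passes 120 N, or if a joint passes its speed limit or range.

### The arm

A 6-joint arm with a two-finger parallel gripper is mounted at the origin on the work surface. World frame = base frame: x ahead of the robot, y to its left, z up, the work surface at z = 0. Lengths are in m, angles in rad, forces in N, time in s.
With the tool pointing down it reaches from about 0.3 to 0.95 m from the base axis. Payload 3.1 kg.
Tool frame: the origin (TCP) lies at the very end of the fingers, on their centre line; the grasp point (between the pads) lies 19 mm behind it; z points along the fingers, y is the line along which they close (so a half turn about z gives the same grasp; the last joint's range is limited). The gripper opens to 85 mm and grips with 20 to 120 N. Pads are 22 mm wide; open, the fingers measure 114 mm over their backs; the gripper's body (76 mm by 85 mm) begins 54 mm behind the grasp point. The pads swing forward as they close: fully open they stand 13 mm farther back than shut.
Start: joints at [-1.369, 0.308, 1.634, -0, 1.2, -0.07], TCP at [0.168, -0.602, 0.231] pointing down, gripper open.
Joint ranges: [-3.06, 3.06], [-0.79, 1.96], [0.05, 2.63], [-1.19, 4.34], [0.05, 2.64], [-2.94, 2.94]. Speed limits (rad/s): [2.79, 2.79, 3.14, 3.14, 3.14, 3.14].

### API

Orientations are given as a unit quaternion [x, y, z, w].
In Python, from rig import manip gives the robot as it stands.
- The arm moves only by the shell command python3 -m inch 'ROWS' [OPENING] [FORCE]. ROWS is JSON, a list of rows, each an object of numbers: "tx", "ty", "tz": the shift along the tool's x, y, z in m; "rx", "ry", "rz": the turn, a rotation vector about the tool's x, y, z in degrees. In form: [{"tx": .., "ty": .., "tz": .., "rx": .., "ry": .., "rz": ..}, ...]. A call has 1 to 10 rows; each row is the pose to reach, as a shift and turn from the pose commanded when the call began, along the tool's axes at that moment; what a row does not reach only later rows make up. A row lasts 1/8 s, in which the tool goes at most 62.5 mm and 10.7 degrees, less where a joint would pass 70% of its speed; a pose out of reach is approached as far as the arm can. A call with a gripper value outside its range is refused whole. OPENING is the closure, from -1 (fully open) to 1 (shut), set as the call begins (- or left out, the last holds). The fingers move at their own pace and stop on an object; FORCE is the grip in N (left out, the last holds). Time passes only in rows, so rows that repeat a pose let the fingers close. It gives the time, the measured TCP pose, the force, the opening and the grip force at its end, in the units of the state.
- manip.read_state(): the state, without advancing time (a new reading comes with each control period).
- manip.read_camera(name): name is "scene" or "side" or "wrist"; returns a dict with "frame" (400x640x3 uint8, red, green, blue), "depth" (400x640 float32, m along the optical axis (not along the pixel's ray), 0 where there is no reading), "fov_y" (degrees; the focal length in pixels is half the picture's height over the tangent of half this angle, whatever the lens; pixels are square), "cx", "cy" (the principal point, pixels), "cam_to_world" (4x4, takes a point from camera to world coordinates); the wrist camera has in their place "mount" (4x4, takes a point from camera to tool coordinates, whose origin is the TCP and whose axes are the flange's). Camera axes: x right, y up, looking along -z (the intrinsics and any distortion apply to the point x, -y, -z); pixel columns grow to the right and rows downward; lengths in m; the calibration is good to about 2 mm. A picture is of the moment at which its call begins: read the wrist's pose just before it.
- manip.job_done(): hands the job in; it is judged then, once.
Trained networks look in a picture, given as the dict that the camera call returned (one of the last four; its "shot" number tells which), for a name from the list of things; names that differ only in an ending like _2 or _b are one class to them, and where a whole thing is asked for, a point or a joint stands for the part that bears it (a point fixed in the world has none). Each returns a list of dicts, best first, with "conf" (0 to 1); they miss things now and then, are a little off and sometimes report something else, mostly with a low value. They report only what shows in the picture. A call takes as long as a camera call.
- manip.search_frame(name, picture): "at" ([x, y, z] in m, in world coordinates, good to about 4 mm: the middle of the surface that is visible of it).
- manip.outline_of(name, picture): "region" (400x640 bool, what is visible of it).
The state is a dict: "time_s": time; "qpos": joint angles; "qd": joint speeds; "joint_torque": joint torques, N m; "ee_pos": TCP position; "orientation": TCP orientation; "contact_force": force on the tool from outside, world axes, zero at the start; "moment": the same for the moment, N m; "opening": opening from 0.0 (shut) to 1.0 (fully open); "finger_force": force on a finger pad.
Only numpy, scipy, OpenCV 4.12 (cv2) and the standard library are available. Lean on these libraries where they do the work, as an engineer would, in place of code of your own. Each camera call takes 0.05 s, during which the arm holds its last target. There are 200 camera calls.

## Working session

There is one attempt and no reset: what is moved stays moved. The work goes in short steps, Python scripts to look and compute and a shell command to move; the robot and the scene stay as the last step left them, time stands still between calls to the robot, and variables do not carry over. Pictures are saved under pics/ and viewed, at most 10 in all, crops included, and the job is handed in when it is done.

```bash
mkdir -p pics; ls; cat > h.py <<'E'
import numpy as np,cv2
from rig import manip
from scipy.spatial.transform import Rotation as R
def xyz(p,m=None):
    f=200/np.tan(np.radians(p["fov_y"])/2)
    v,u=np.mgrid[0:400,0:640]; d=p["depth"]
    c=np.stack([(u-p["cx"])/f*d,-(v-p["cy"])/f*d,-d,np.ones_like(d)],-1)
    T=p["cam_to_world"] if m is None else m
    return (c@np.array(T).T)[...,:3]
def save(p,n): cv2.imwrite("pics/"+n,p["frame"][:,:,::-1])
E
python3 - <<'E'
from h import *
s=manip.read_state();print(s["time_s"],s["ee_pos"],s["orientation"])
for c in ["scene","side"]:
    p=manip.read_camera(c);save(p,c+".png")
    print(c,[k for k in p],np.round(p["cam_to_world"],2).tolist())
    for n in ["jig","strap","lever","strap_pivot","cam_axis","lever_tip","stack","brick","tape","tub","bottle","brush","phone"]:
        r=manip.search_frame(n,p); print(n,[(np.round(q["at"],3).tolist(),round(q["conf"],2)) for q in r[:2]])
print(manip.read_state()["time_s"])
E
```

```text
pics
0.0 [ 0.16762523 -0.60122478  0.23002234] [ 9.90776938e-01  1.35497848e-01 -7.07274161e-05 -1.17810447e-03]
scene ['frame', 'depth', 'fov_y', 'cx', 'cy', 'cam_to_world', 'shot'] [[-0.14, -0.77, 0.62, 1.33], [0.99, -0.12, 0.08, 0.09], [0.01, 0.62, 0.78, 1.14], [0.0, 0.0, 0.0, 1.0]]
jig [([0.678, 0.129, 0.018], 0.64)]
strap [([0.553, 0.149, 0.075], 0.59), ([0.496, 0.136, 0.126], 0.16)]
lever [([0.502, 0.133, 0.129], 0.62)]
strap_pivot [([0.555, 0.152, 0.079], 0.8)]
cam_axis [([0.552, 0.151, 0.08], 0.69)]
lever_tip [([0.496, 0.136, 0.125], 0.59)]
stack [([0.648, 0.044, 0.051], 0.87)]
brick [([0.651, -0.176, 0.044], 0.73)]
tape [([0.443, 0.016, 0.022], 0.83), ([0.65, -0.172, 0.046], 0.49)]
tub [([0.317, -0.364, 0.032], 0.77), ([0.497, 0.135, 0.125], 0.19)]
bottle [([0.451, -0.442, 0.104], 0.75)]
brush [([0.752, 0.269, 0.018], 0.78)]
phone [([0.4, 0.383, 0.012], 0.89)]
side ['frame', 'depth', 'fov_y', 'cx', 'cy', 'cam_to_world', 'shot'] [[0.95, 0.18, -0.24, 0.16], [-0.3, 0.61, -0.73, -1.2], [0.01, 0.77, 0.64, 1.13], [0.0, 0.0, 0.0, 1.0]]
jig [([0.606, 0.048, 0.025], 0.78), ([0.543, 0.14, 0.077], 0.51)]
strap [([0.547, 0.142, 0.071], 0.59)]
lever []
strap_pivot [([0.538, 0.147, 0.076], 0.96)]
cam_axis [([0.541, 0.14, 0.076], 0.77)]
lever_tip []
stack [([0.63, 0.021, 0.046], 0.72)]
brick [([0.632, -0.197, 0.047], 0.95)]
tape [([0.441, -0.001, 0.017], 0.58)]
tub [([0.344, -0.35, 0.032], 0.94)]
bottle [([0.423, -0.475, 0.128], 0.77)]
brush [([0.743, 0.261, 0.014], 0.56)]
phone [([0.392, 0.38, 0.012], 0.63)]
1.4
```

View pics/scene.png

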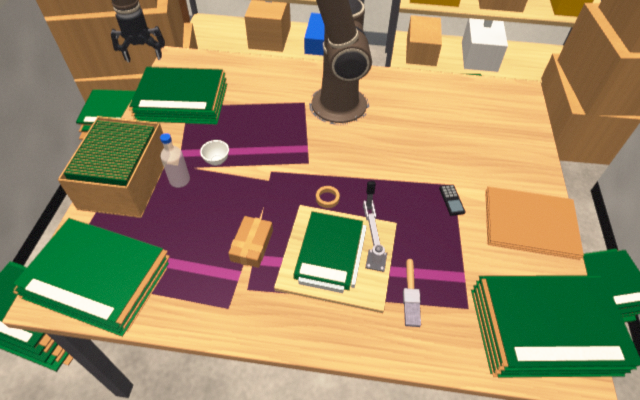

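View pics/side.png

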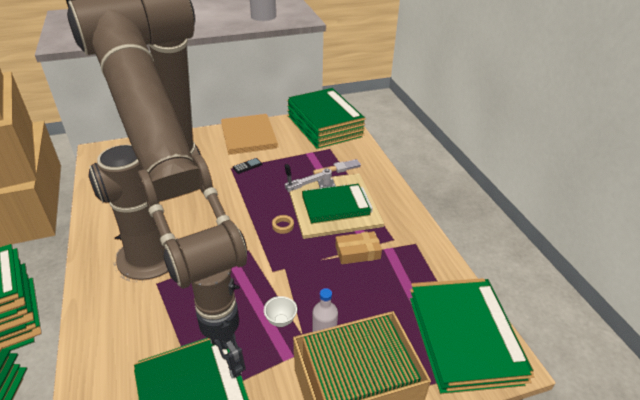

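The scene view shows the strap running from the hub at about (377,252) to the fork at about (368,205), with the lever's black grip at (371,187). The stack is at (332,250) and the tape at (327,197). Next I'll measure the geometry from depth.

```bash
python3 - <<'E'
from h import *
p=manip.read_camera("scene");P=xyz(p)
cv2.imwrite("pics/crop.png",cv2.resize(p["frame"][170:310,260:460,::-1],None,fx=4,fy=4,interpolation=2)[:560])
m=manip.outline_of("stack",p)[0]["region"]
q=P[m&(P[...,2]>.04)&(P[...,2]<.058)]
r=cv2.minAreaRect(q[:,:2].astype(np.float32)*1000);print("stack",r,np.median(q[:,2]))
m=manip.outline_of("jig",p)[0]["region"]
q=P[m&(P[...,2]>.010)&(P[...,2]<.026)];print("jig",cv2.minAreaRect(q[:,:2].astype(np.float32)*1000))
b=np.zeros((400,640),bool);b[175:275,350:400]=1
for lo,hi in [(.055,.08),(.08,.1),(.1,.13),(.13,.19)]:
    k=b&(P[...,2]>lo)&(P[...,2]<hi);q=P[k]
    if len(q): print(lo,hi,len(q),q.min(0).round(3),q.max(0).round(3),q.mean(0).round(3),cv2.minAreaRect(q[:,:2].astype(np.float32)*1000))
for v in range(180,275,5):
    print(v,[(u,P[v,u].round(3).tolist()) for u in range(360,392) if P[v,u,2]>.05][::5])
E
```

```text
stack ((635.46630859375, 42.46272659301758), (150.26107788085938, 216.00474548339844), 85.24884033203125) 0.048417868279992726
jig ((637.5546264648438, 67.74761199951172), (290.18280029296875, 283.2168884277344), 85.34809875488281)
0.055 0.08 438 [0.484 0.121 0.055] [0.664 0.188 0.08 ] [0.578 0.154 0.073] ((574.5697021484375, 154.94610595703125), (183.5130157470703, 33.044044494628906), 13.487661361694336)
0.08 0.1 87 [0.498 0.13  0.08 ] [0.663 0.187 0.1  ] [0.602 0.162 0.086] ((579.740478515625, 160.20687866210938), (168.65228271484375, 27.1626033782959), 11.491106986999512)
0.1 0.13 47 [0.49  0.124 0.1  ] [0.504 0.146 0.129] [0.499 0.135 0.116] ((498.21417236328125, 133.89712524414062), (22.416183471679688, 12.441673278808594), 73.27388763427734)
0.13 0.19 91 [0.483 0.124 0.13 ] [0.505 0.146 0.165] [0.495 0.135 0.15 ] ((492.8607177734375, 134.25299072265625), (18.03467559814453, 22.238737106323242), 19.04050636291504)
180 []
185 [(367, [0.494, 0.125, 0.151]), (372, [0.498, 0.138, 0.158])]
190 [(366, [0.492, 0.124, 0.127]), (371, [0.497, 0.137, 0.136])]
195 [(367, [0.494, 0.129, 0.1
[... 250 characters left out ...]
 0.071])]
215 [(365, [0.523, 0.13, 0.053]), (370, [0.537, 0.143, 0.076]), (375, [0.537, 0.157, 0.078])]
220 [(368, [0.543, 0.14, 0.059]), (373, [0.554, 0.153, 0.077])]
225 [(369, [0.56, 0.144, 0.06]), (374, [0.573, 0.156, 0.081])]
230 [(360, [0.576, 0.121, 0.053]), (374, [0.586, 0.158, 0.076])]
235 [(371, [0.592, 0.152, 0.06]), (376, [0.601, 0.164, 0.075])]
240 [(372, [0.606, 0.156, 0.056]), (377, [0.617, 0.168, 0.076])]
245 [(373, [0.625, 0.159, 0.062]), (378, [0.638, 0.171, 0.084])]
250 [(372, [0.647, 0.157, 0.071]), (377, [0.656, 0.169, 0.087]), (382, [0.648, 0.183, 0.078])]
255 [(372, [0.655, 0.159, 0.058]), (377, [0.663, 0.171, 0.074]), (382, [0.655, 0.184, 0.066])]
260 []
265 []
270 []
```

View pics/crop.png

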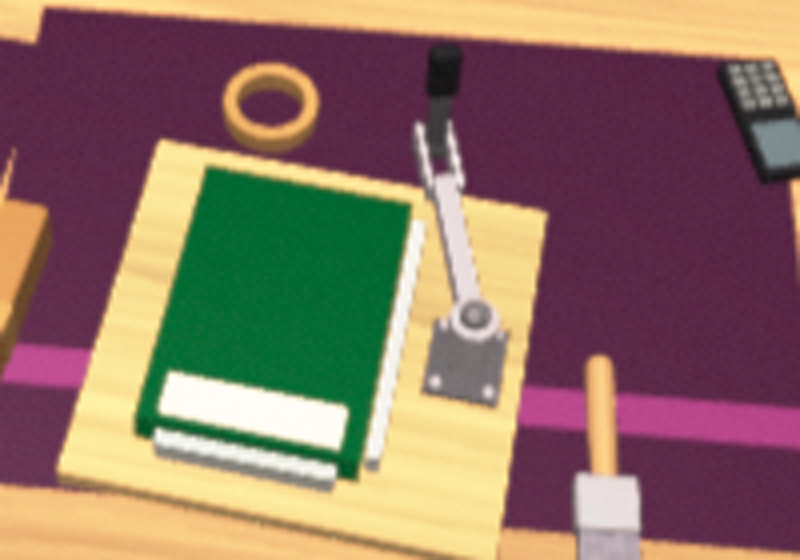

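```bash
python3 -m inch '[{"tx":0.3,"ty":-0.333},{"tx":0.3,"ty":-0.333},{"tx":0.3,"ty":-0.333},{"tx":0.3,"ty":-0.333},{"tx":0.3,"ty":-0.333},{"tx":0.589,"ty":-0.666,"rz":2},{"tx":0.589,"ty":-0.666,"rz":2},{"tx":0.589,"ty":-0.666,"rz":2},{"tx":0.589,"ty":-0.666,"rz":2},{"tx":0.589,"ty":-0.666,"rz":2}]' 1
```

```text
invalid input at $[0]: expected keys tx, ty, tz, rx, ry, rz
```

```bash
python3 -m inch '[{"tx":0.3,"ty":-0.333,"tz":0,"rx":0,"ry":0,"rz":0},{"tx":0.3,"ty":-0.333,"tz":0,"rx":0,"ry":0,"rz":0},{"tx":0.3,"ty":-0.333,"tz":0,"rx":0,"ry":0,"rz":0},{"tx":0.3,"ty":-0.333,"tz":0,"rx":0,"ry":0,"rz":0},{"tx":0.589,"ty":-0.666,"tz":0,"rx":0,"ry":0,"rz":2},{"tx":0.589,"ty":-0.666,"tz":0,"rx":0,"ry":0,"rz":2},{"tx":0.589,"ty":-0.666,"tz":0,"rx":0,"ry":0,"rz":2},{"tx":0.589,"ty":-0.666,"tz":0,"rx":0,"ry":0,"rz":2},{"tx":0.589,"ty":-0.666,"tz":0,"rx":0,"ry":0,"rz":2},{"tx":0.589,"ty":-0.666,"tz":0,"rx":0,"ry":0,"rz":2}]' 1
```

```text
time_s: 2.8
ee_pos: [0.4427, -0.0385, 0.2319]
orientation: [0.993, 0.118, 0.001, 0.0]
contact_force: [1.5, -0.8, -0.5]
opening: -0.0
finger_force: 0.0
```

```bash
cat > go.py <<'E'
import sys
from h import *
# target: x y z(mm) yaw(deg of tool x) -> row in current tool axes
s=manip.read_state();Rm=R.from_quat(s["orientation"]);t=np.array(list(map(float,sys.argv[1:4])))/1000
yaw=np.degrees(np.arctan2(*Rm.as_matrix()[[1,0],0]))
print("t",s["time_s"],"pos",s["ee_pos"].round(4) if hasattr(s["ee_pos"],"round") else s["ee_pos"],"yaw",yaw.round(1),"zaxis",Rm.as_matrix()[:,2].round(3),"q",np.round(s["qpos"],2),"F",np.round(s["contact_force"],1))
tgt=R.from_euler("zx",[float(sys.argv[4]),180],degrees=True) if 0 else R.from_matrix(np.array([[np.cos(a:=np.radians(float(sys.argv[4]))),np.sin(a),0],[np.sin(a),-np.cos(a),0],[0,0,-1]]))
print("row",Rm.inv().apply(t-s["ee_pos"]).round(4),(Rm.inv()*tgt).as_rotvec(degrees=True).round(1))
E
python3 go.py 557 199 230 13.8
```

```text
t 2.8 pos [ 0.4427 -0.0385  0.2319] yaw 13.6 zaxis [ 0.002 -0.001 -1.   ] q [-0.18 -0.05  2.04 -0.    1.15  1.15] F [ 1.5 -0.8 -0.5]
row [ 0.1669 -0.204   0.002 ] [ 0.1 -0.1 -0.2]
```

```bash
python3 -m inch '[{"tx":0.167,"ty":-0.204,"tz":0,"rx":0,"ry":0,"rz":0},{"tx":0.167,"ty":-0.204,"tz":0,"rx":0,"ry":0,"rz":0},{"tx":0.167,"ty":-0.204,"tz":0,"rx":0,"ry":0,"rz":0},{"tx":0.167,"ty":-0.204,"tz":0,"rx":0,"ry":0,"rz":0},{"tx":0.167,"ty":-0.204,"tz":0,"rx":0,"ry":0,"rz":0},{"tx":0.167,"ty":-0.204,"tz":0,"rx":0,"ry":0,"rz":0},{"tx":0.167,"ty":-0.204,"tz":0,"rx":0,"ry":0,"rz":0}]'
python3 - <<'E'
from h import *
s=manip.read_state();p=manip.read_camera("wrist");save(p,"w1.png")
T=np.eye(4);T[:3,:3]=R.from_quat(s["orientation"]).as_matrix();T[:3,3]=s["ee_pos"]
P=xyz(p,T@np.array(p["mount"]))
# re-express networks
for n in ["strap_pivot","cam_axis","lever_tip"]:
    print(n,[(np.round(q["at"],3).tolist(),round(q["conf"],2)) for q in manip.search_frame(n,p)[:2]])
k=(P[...,2]>.065)&(P[...,2]<.08)&(p["depth"]>0);q=P[k];q=q[(q[:,0]>.52)&(q[:,0]<.625)&(abs(q[:,1]-.155)<.05)]
print(len(q))
if len(q)>20:
    v=cv2.fitLine(q[:,:2].astype(np.float32),cv2.DIST_L2,0,.01,.01).ravel();print(v,np.degrees(np.arctan2(v[1],v[0])))
np.save("w1.npy",P)
E
python3 go.py 557 199 54 13.8
```

```text
time_s: 3.68
ee_pos: [0.5555, 0.1957, 0.231]
orientation: [0.993, 0.118, -0.001, 0.0]
contact_force: [0.8, 0.4, -0.1]
opening: -0.001
finger_force: 0.0
strap_pivot [([0.579, 0.157, 0.075], 0.74)]
cam_axis [([0.578, 0.157, 0.075], 0.81), ([0.399, 0.388, 0.018], 0.67)]
lever_tip [([0.502, 0.142, 0.106], 0.84), ([0.574, 0.157, 0.073], 0.37)]
1607
[0.9684016  0.24939586 0.5739838  0.1561801 ] 14.441765
t 3.875 pos [0.556  0.1958 0.2315] yaw 13.5 zaxis [ 0. -0. -1.] q [ 0.26  0.24  1.72 -0.    1.18  1.6 ] F [ 1.  -0.3  1. ]
row [ 0.0017 -0.0029  0.1775] [ 0.  -0.  -0.3]
```

View pics/w1.png

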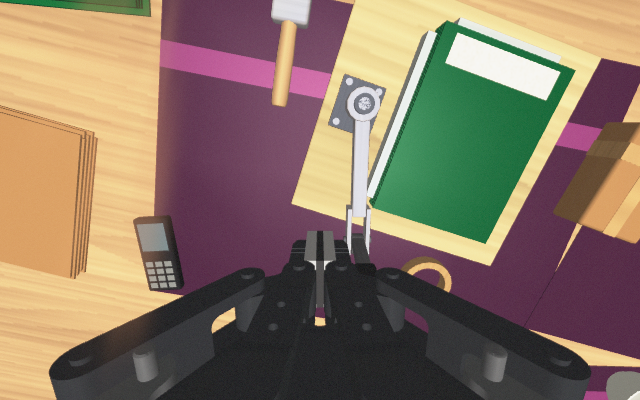

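```bash
python3 -m inch '[{"tx":0.001,"ty":-0.003,"tz":0.06,"rx":0,"ry":0,"rz":0},{"tx":0.001,"ty":-0.003,"tz":0.12,"rx":0,"ry":0,"rz":0},{"tx":0.001,"ty":-0.003,"tz":0.15,"rx":0,"ry":0,"rz":0},{"tx":0.001,"ty":-0.003,"tz":0.175,"rx":0,"ry":0,"rz":0},{"tx":0.001,"ty":-0.003,"tz":0.175,"rx":0,"ry":0,"rz":0},{"tx":0.001,"ty":-0.003,"tz":0.175,"rx":0,"ry":0,"rz":0}]'
cat > arc.py <<'E'
# arc rows: rows for strap angles (deg from home-frame: joint rad) at radius r, perpendicular offset o behind centreline
import sys
from h import *
piv=np.array([.6465,.172]);a0=np.radians(167.9)
s=manip.read_state();Rm=R.from_quat(s["orientation"]);e=np.array(s["ee_pos"])
j0,j1,n,r,o,z=map(float,sys.argv[1:7])
print("t",s["time_s"],"pos",e.round(4),"F",np.round(s["contact_force"],1))
for j in np.linspace(j0,j1,int(n)):
    a=a0+j;u=np.array([np.cos(a),np.sin(a)]);w=np.array([-u[1],u[0]])
    t=np.r_[piv+r*u-o*w,z]; y=a+np.pi
    tgt=R.from_matrix([[np.cos(y),np.sin(y),0],[np.sin(y),-np.cos(y),0],[0,0,-1]])
    print(round(j,2),t.round(3),Rm.inv().apply(t-e).round(4),(Rm.inv()*tgt).as_rotvec(degrees=True).round(1))
# current strap-frame coordinates of the tool
d=e[:2]-piv;print("radius",np.hypot(*d).round(4),"angle j",((np.arctan2(d[1],d[0])-a0)%(2*np.pi)).round(3))
E
python3 arc.py 0.45 1.0 8 .08 .023 .056
```

```text
time_s: 4.62
ee_pos: [0.5575, 0.2001, 0.0575]
orientation: [0.993, 0.118, 0.001, -0.0]
contact_force: [1.1, 0.6, 1.1]
opening: 0.004
finger_force: 0.0
t 4.625 pos [0.5575 0.2001 0.0575] F [1.1 0.6 1.1]
0.45 [0.563 0.175 0.056] [-0.0001  0.0254  0.0015] [-0.  -0.1 -0.1]
0.53 [0.563 0.169 0.056] [-0.0016  0.0317  0.0014] [ 0.  -0.1 -4.6]
0.61 [0.564 0.162 0.056] [-0.0027  0.0382  0.0014] [ 0.  -0.1 -9.1]
0.69 [0.565 0.156 0.056] [-0.0032  0.0447  0.0014] [  0.   -0.1 -13.7]
0.76 [0.566 0.15  0.056] [-0.0032  0.0513  0.0014] [  0.   -0.1 -18.2]
0.84 [0.568 0.143 0.056] [-0.0027  0.0578  0.0014] [  0.   -0.1 -22.7]
0.92 [0.571 0.137 0.056] [-0.0017  0.0642  0.0014] [  0.   -0.1 -27.2]
1.0 [0.574 0.131 0.056] [-0.0002  0.0706  0.0014] [  0.   -0.1 -31.7]
radius 0.0934 angle j 6.188
```

```bash
python3 -m inch '[{"tx":0,"ty":0.012,"tz":0.001,"rx":0,"ry":0,"rz":0},{"tx":0,"ty":0.025,"tz":0.001,"rx":0,"ry":0,"rz":0},{"tx":-0.0016,"ty":0.032,"tz":0.001,"rx":0,"ry":0,"rz":-4.5},{"tx":-0.0027,"ty":0.038,"tz":0.001,"rx":0,"ry":0,"rz":-9},{"tx":-0.0032,"ty":0.045,"tz":0.001,"rx":0,"ry":0,"rz":-13.7},{"tx":-0.0032,"ty":0.051,"tz":0.001,"rx":0,"ry":0,"rz":-18},{"tx":-0.0027,"ty":0.058,"tz":0.001,"rx":0,"ry":0,"rz":-22.7},{"tx":-0.0017,"ty":0.064,"tz":0.001,"rx":0,"ry":0,"rz":-27},{"tx":0,"ty":0.071,"tz":0.001,"rx":0,"ry":0,"rz":-31.7},{"tx":0,"ty":0.071,"tz":0.001,"rx":0,"ry":0,"rz":-31.7}]'
python3 arc.py 1.0 1.7 9 .08 .023 .057
python3 - <<'E'
from h import *
p=manip.read_camera("scene");P=xyz(p)
cv2.imwrite("pics/c2.png",cv2.resize(p["frame"][150:300,260:460,::-1],None,fx=4,fy=4,interpolation=2))
E
```

```text
time_s: 5.88
ee_pos: [0.574, 0.1304, 0.056]
orientation: [0.923, 0.384, 0.001, 0.0]
contact_force: [0.5, -0.1, -0.8]
opening: 0.002
finger_force: 0.0
t 5.875 pos [0.574  0.1304 0.056 ] F [ 0.5 -0.1 -0.8]
1.0 [0.574 0.131 0.057] [ 0.0006 -0.0009 -0.001 ] [ 0.1 -0.1 -0. ]
1.09 [0.578 0.125 0.057] [-0.0011  0.0062 -0.001 ] [ 0.1 -0.1 -5. ]
1.18 [0.582 0.119 0.057] [-0.0021  0.0134 -0.001 ] [  0.1  -0.1 -10.1]
1.26 [0.587 0.114 0.057] [-0.0026  0.0207 -0.0009] [  0.1  -0.  -15.1]
1.35 [0.592 0.109 0.057] [-0.0024  0.028  -0.0009] [  0.1  -0.  -20.1]
1.44 [0.598 0.104 0.057] [-0.0015  0.0352 -0.0009] [  0.1  -0.  -25.1]
1.52 [0.604 0.1   0.057] [-0.0001  0.0423 -0.0009] [  0.1  -0.  -30.1]
1.61 [0.61  0.097 0.057] [ 0.002   0.0493 -0.0009] [  0.1  -0.  -35.1]
1.7 [0.617 0.094 0.057] [ 0.0047  0.0561 -0.0009] [  0.1  -0.  -40.1]
radius 0.0836 angle j 0.732
```

View pics/c2.png

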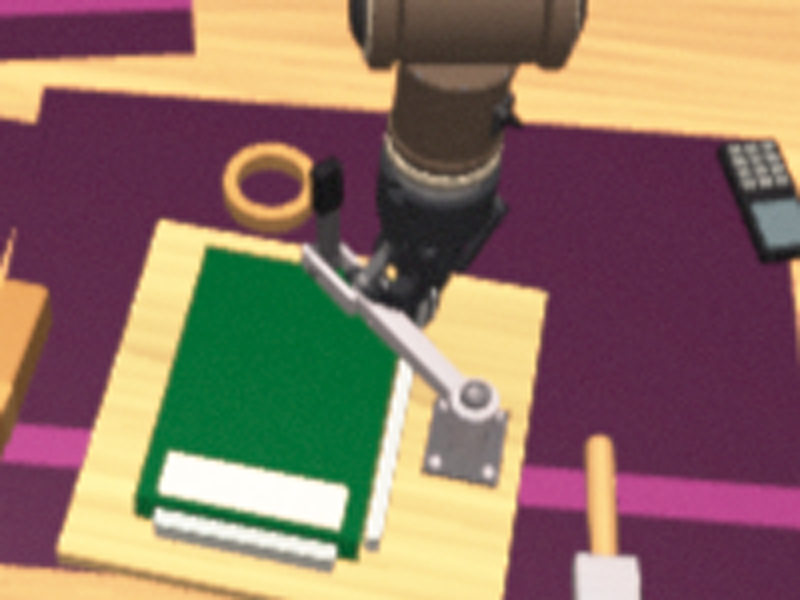

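The strap has swung to about 1 rad, with the fingers behind it, the lever still up and the tape undisturbed. I'll keep going.

```bash
python3 -m inch '[{"tx":-0.001,"ty":0.006,"tz":-0.001,"rx":0,"ry":0,"rz":-5},{"tx":-0.002,"ty":0.013,"tz":-0.001,"rx":0,"ry":0,"rz":-10},{"tx":-0.0025,"ty":0.021,"tz":-0.001,"rx":0,"ry":0,"rz":-15},{"tx":-0.0024,"ty":0.028,"tz":-0.001,"rx":0,"ry":0,"rz":-20},{"tx":-0.0015,"ty":0.035,"tz":-0.001,"rx":0,"ry":0,"rz":-25},{"tx":0,"ty":0.042,"tz":-0.001,"rx":0,"ry":0,"rz":-30},{"tx":0.001,"ty":0.0455,"tz":-0.001,"rx":0,"ry":0,"rz":-32.5},{"tx":0.002,"ty":0.049,"tz":-0.001,"rx":0,"ry":0,"rz":-35},{"tx":0.003,"ty":0.0515,"tz":-0.001,"rx":0,"ry":0,"rz":-37},{"tx":0.003,"ty":0.0515,"tz":-0.001,"rx":0,"ry":0,"rz":-37}]'
python3 arc.py 1.65 1.75 3 .08 .023 .057
cat > ang.py <<'E'
from h import *
p=manip.read_camera("scene");P=xyz(p)
piv=np.array([.6465,.172])
d=P[...,:2]-piv;r=np.hypot(d[...,0],d[...,1]);a=(np.arctan2(d[...,1],d[...,0])-np.radians(167.9))%(2*np.pi)
v,u=np.mgrid[0:400,0:640]
f=p["frame"].astype(int);grey=(f.max(-1)-f.min(-1)<40)&(f.mean(-1)>130)
k=grey&(P[...,2]>.070)&(P[...,2]<.079)&(r>.03)&(r<.1)&(a>.2)&(a<2.2)
q=P[k]; l=cv2.fitLine(q[:,:2].astype(np.float32),cv2.DIST_L2,0,.01,.01).ravel()
print("n",len(q),"strap j",(((np.arctan2(l[1],l[0])-np.radians(167.9))%np.pi)).round(3))
k=(P[...,2]>.09)&(P[...,2]<.17)&(r>.12)&(r<.26)&(f.mean(-1)<70)&(a>1.3)&(a<2)
E
python3 ang.py
```

```text
time_s: 7.18
ee_pos: [0.6109, 0.0966, 0.0558]
orientation: [0.753, 0.658, -0.001, -0.0]
contact_force: [-3.0, -1.3, -0.2]
opening: -0.0
finger_force: 1.2
t 7.175 pos [0.6109 0.0966 0.0558] F [-3.  -1.3 -0.2]
1.65 [0.613 0.096 0.057] [-0.0006  0.0024 -0.0012] [-0.1  0.  -0.2]
1.7 [0.617 0.094 0.057] [-0.0016  0.0064 -0.0013] [-0.1  0.  -3.1]
1.75 [0.621 0.093 0.057] [-0.0024  0.0105 -0.0013] [-0.1  0.  -5.9]
radius 0.0834 angle j 1.341
n 135 strap j 1.61
```

```bash
python3 -m inch '[{"tx":-0.001,"ty":0.003,"tz":0,"rx":0,"ry":0,"rz":-2},{"tx":-0.001,"ty":0.005,"tz":0,"rx":0,"ry":0,"rz":-3},{"tx":-0.001,"ty":0.007,"tz":0,"rx":0,"ry":0,"rz":-3},{"tx":-0.001,"ty":0.007,"tz":0,"rx":0,"ry":0,"rz":-3}]'
python3 ang.py
```

```text
time_s: 7.72
ee_pos: [0.6187, 0.0953, 0.0561]
orientation: [0.736, 0.677, -0.0, -0.0]
contact_force: [-3.6, -0.9, -1.9]
opening: -0.001
finger_force: 1.2
n 140 strap j 1.69
```

```bash
python3 -m inch '[{"tx":0,"ty":0.002,"tz":0,"rx":0,"ry":0,"rz":0},{"tx":0,"ty":0.004,"tz":0,"rx":0,"ry":0,"rz":0},{"tx":0,"ty":0.004,"tz":0,"rx":0,"ry":0,"rz":0}]'
python3 ang.py
```

```text
time_s: 8.15
ee_pos: [0.6188, 0.0953, 0.0561]
orientation: [0.736, 0.677, -0.003, -0.003]
contact_force: [-10.8, -1.3, 6.5]
opening: -0.005
finger_force: 5.5
n 126 strap j 1.726
```

The tool has stopped moving and the force has risen to 11 N, so the strap is home. Now I'll back off, lift and look at the lever.

```bash
python3 -m inch '[{"tx":0,"ty":-0.02,"tz":0,"rx":0,"ry":0,"rz":0},{"tx":0,"ty":-0.03,"tz":-0.02,"rx":0,"ry":0,"rz":0},{"tx":0,"ty":-0.03,"tz":-0.08,"rx":0,"ry":0,"rz":0},{"tx":0,"ty":-0.03,"tz":-0.12,"rx":0,"ry":0,"rz":0},{"tx":0,"ty":-0.03,"tz":-0.12,"rx":0,"ry":0,"rz":0}]'
python3 ang.py
python3 - <<'E'
from h import *
p=manip.read_camera("scene");P=xyz(p)
cv2.imwrite("pics/c3.png",cv2.resize(p["frame"][150:300,260:460,::-1],None,fx=4,fy=4,interpolation=2))
for n in ["lever","lever_tip","strap"]:
    r=manip.search_frame(n,p);print(n,[(np.round(q["at"],3).tolist(),round(q["conf"],2)) for q in r[:2]])
o=manip.outline_of("lever",p)
if o:
    q=P[o[0]["region"]]
    # jig frame
    c,s=np.cos(np.radians(-4.7)),np.sin(np.radians(-4.7)); J=(q[:,:2]-[.6355,.0428])@np.array([[c,-s],[s,c]])
    for z in range(80,170,10):
        k=abs(q[:,2]*1000-z)<5
        if k.any(): print(z,k.sum(),np.median(J[k],0).round(4),J[k].min(0).round(4),J[k].max(0).round(4))
E
python3 go.py 638 70 175 85.3
```

```text
time_s: 8.82
ee_pos: [0.5984, 0.0984, 0.1828]
orientation: [0.736, 0.677, 0.006, 0.004]
contact_force: [0.7, 0.1, -0.2]
opening: 0.0
finger_force: 0.0
n 148 strap j 1.694
lever [([0.642, 0.017, 0.13], 0.66), ([0.663, 0.045, 0.048], 0.65)]
lever_tip [([0.641, 0.018, 0.128], 0.55), ([0.647, 0.076, 0.077], 0.44)]
strap [([0.646, 0.08, 0.073], 0.83)]
80 11 [ 0.0056 -0.0252] [-0.0062 -0.0318] [ 0.0074 -0.0169]
90 8 [ 0.0045 -0.0214] [ 0.0039 -0.0259] [ 0.0061 -0.0175]
100 7 [ 0.0069 -0.0225] [ 0.0056 -0.0284] [ 0.0088 -0.0198]
110 7 [ 0.0061 -0.0231] [ 0.0045 -0.0262] [ 0.0078 -0.0202]
120 4 [ 0.0071 -0.0244] [ 0.0061 -0.0281] [ 0.009  -0.0207]
130 16 [ 0.0094 -0.0237] [-0.0084 -0.0336] [ 0.0124 -0.0202]
140 15 [ 0.0086 -0.0254] [-0.0013 -0.0334] [ 0.011 -0.021]
150 17 [ 0.0089 -0.0258] [-0.0077 -0.0337] [ 0.0115 -0.0225]
160 38 [ 0.0049 -0.0306] [-0.0082 -0.037 ] [ 0.0129 -0.024 ]
t 9.125 pos [0.5917 0.0974 0.1744] yaw 85.3 zaxis [-0.003 -0.    -1.   ] q [0.09 0.32 1.74 0.   1.08 0.17] F [0.5 0.8 0.2]
row [-0.0234  0.0484 -0.0008] [-0.2  0.  -0. ]
```

View pics/c3.png

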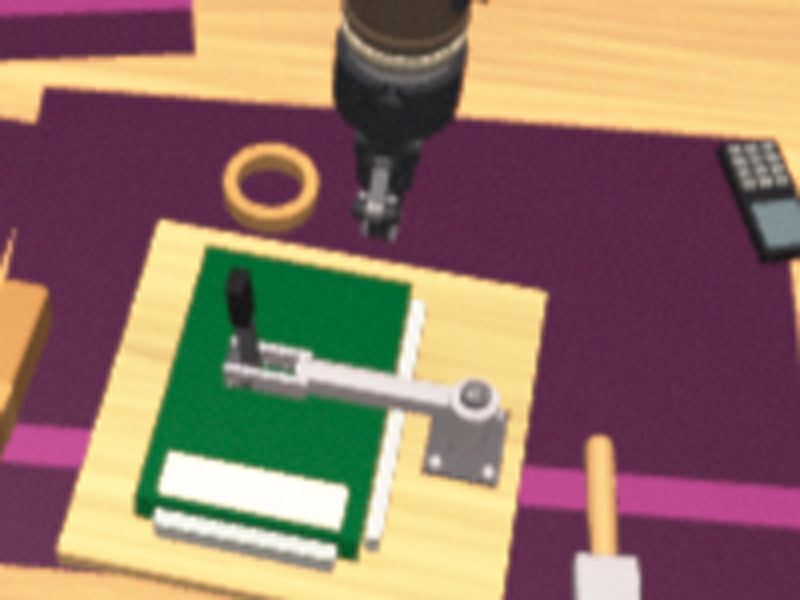

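```bash
python3 -m inch '[{"tx":-0.023,"ty":0.048,"tz":0,"rx":0,"ry":0,"rz":0},{"tx":-0.023,"ty":0.048,"tz":0,"rx":0,"ry":0,"rz":0},{"tx":-0.023,"ty":0.048,"tz":0.02,"rx":0,"ry":0,"rz":0},{"tx":-0.023,"ty":0.048,"tz":0.035,"rx":0,"ry":0,"rz":0},{"tx":-0.023,"ty":0.048,"tz":0.035,"rx":0,"ry":0,"rz":0}]'
cat > lev.py <<'E'
import sys
from h import *
y=np.array([.082,.9966]);ax=np.array([.6355,.0428])-.020*y
s=manip.read_state();Rm=R.from_quat(s["orientation"]);e=np.array(s["ee_pos"])
print("t",s["time_s"],"out",((e[:2]-ax)@-y).round(4),"lat",((e[:2]-ax)@[.9966,-.082]).round(4),"z",e[2].round(4),"F",np.round(s["contact_force"],1))
rho,h=.075,.011
for th in map(float,sys.argv[1:]):
    c,sn=np.cos(np.radians(th)),np.sin(np.radians(th))
    o=rho*c-.007*sn-h;z=.065+rho*sn+.007*c
    print(th,round(o,4),round(z,4),Rm.inv().apply(np.r_[ax-o*y,z]-e).round(4))
E
python3 lev.py 90 80 72 64 56 48 40 32
```

```text
time_s: 9.75
ee_pos: [0.6357, 0.0709, 0.1379]
orientation: [0.735, 0.678, -0.002, -0.002]
contact_force: [0.1, -0.2, -0.4]
opening: -0.003
finger_force: 0.0
t 9.75 out -0.048 lat -0.0021 z 0.1379 F [ 0.1 -0.2 -0.4]
90.0 -0.018 0.14 [-0.03    0.0021 -0.0021]
80.0 -0.0049 0.1401 [-0.0432  0.0021 -0.0022]
72.0 0.0055 0.1385 [-0.0535  0.0021 -0.0006]
64.0 0.0156 0.1355 [-0.0636  0.0021  0.0025]
56.0 0.0251 0.1311 [-0.0732  0.0022  0.0069]
48.0 0.034 0.1254 [-0.082   0.0022  0.0125]
40.0 0.042 0.1186 [-0.09    0.0022  0.0194]
32.0 0.0489 0.1107 [-0.0969  0.0023  0.0273]
```

```bash
python3 -m inch '[{"tx":-0.015,"ty":0.003,"tz":-0.001,"rx":0,"ry":0,"rz":0},{"tx":-0.03,"ty":0.003,"tz":-0.002,"rx":0,"ry":0,"rz":0},{"tx":-0.043,"ty":0.003,"tz":-0.002,"rx":0,"ry":0,"rz":0},{"tx":-0.053,"ty":0.003,"tz":-0.001,"rx":0,"ry":0,"rz":0},{"tx":-0.063,"ty":0.003,"tz":0.002,"rx":0,"ry":0,"rz":0},{"tx":-0.073,"ty":0.003,"tz":0.007,"rx":0,"ry":0,"rz":0},{"tx":-0.082,"ty":0.003,"tz":0.0125,"rx":0,"ry":0,"rz":0},{"tx":-0.09,"ty":0.003,"tz":0.019,"rx":0,"ry":0,"rz":0},{"tx":-0.097,"ty":0.003,"tz":0.027,"rx":0,"ry":0,"rz":0}]'
python3 lev.py 32 25 18 12 8 5 2 0 -3; python3 ang.py
```

```text
time_s: 10.88
ee_pos: [0.6341, -0.0274, 0.1143]
orientation: [0.736, 0.677, 0.0, 0.001]
contact_force: [0.4, 0.3, 8.1]
opening: -0.002
finger_force: 2.9
t 10.875 out 0.0501 lat 0.0044 z 0.1143 F [0.4 0.3 8.1]
32.0 0.0489 0.1107 [ 0.0012 -0.0044  0.0036]
25.0 0.054 0.103 [-0.0039 -0.0044  0.0113]
18.0 0.0582 0.0948 [-0.008  -0.0044  0.0195]
12.0 0.0609 0.0874 [-0.0108 -0.0044  0.0269]
8.0 0.0623 0.0824 [-0.0122 -0.0044  0.0319]
5.0 0.0631 0.0785 [-0.013  -0.0044  0.0358]
2.0 0.0637 0.0746 [-0.0136 -0.0044  0.0397]
0.0 0.064 0.072 [-0.0139 -0.0044  0.0423]
-3.0 0.0643 0.0681 [-0.0141 -0.0044  0.0462]
n 141 strap j 1.687
```

```bash
python3 -m inch '[{"tx":-0.004,"ty":0,"tz":0.008,"rx":0,"ry":0,"rz":0},{"tx":-0.008,"ty":0,"tz":0.016,"rx":0,"ry":0,"rz":0},{"tx":-0.011,"ty":0,"tz":0.023,"rx":0,"ry":0,"rz":0},{"tx":-0.012,"ty":0,"tz":0.028,"rx":0,"ry":0,"rz":0},{"tx":-0.013,"ty":0,"tz":0.032,"rx":0,"ry":0,"rz":0},{"tx":-0.013,"ty":0,"tz":0.032,"rx":0,"ry":0,"rz":0}]'
python3 lev.py 5 2
```

```text
time_s: 11.68
ee_pos: [0.633, -0.0421, 0.0839]
orientation: [0.735, 0.678, -0.001, 0.002]
contact_force: [-2.6, -5.6, 10.9]
opening: -0.0
finger_force: 5.0
t 11.675 out 0.0648 lat 0.0045 z 0.0839 F [-2.6 -5.6 10.9]
5.0 0.0631 0.0785 [ 0.0017 -0.0045  0.0054]
2.0 0.0637 0.0746 [ 0.0011 -0.0045  0.0093]
```

```bash
python3 -m inch '[{"tx":0,"ty":0,"tz":0.002,"rx":0,"ry":0,"rz":0},{"tx":0,"ty":0,"tz":0.004,"rx":0,"ry":0,"rz":0},{"tx":0,"ty":0,"tz":0.004,"rx":0,"ry":0,"rz":0}]'
python3 lev.py 5; python3 -m inch '[{"tx":0,"ty":0,"tz":0.002,"rx":0,"ry":0,"rz":0},{"tx":0,"ty":0,"tz":0.003,"rx":0,"ry":0,"rz":0},{"tx":0,"ty":0,"tz":0.003,"rx":0,"ry":0,"rz":0}]'
python3 lev.py 5
```

```text
time_s: 12.05
ee_pos: [0.6333, -0.0428, 0.0802]
orientation: [0.735, 0.678, -0.002, 0.002]
contact_force: [-2.8, -7.5, 12.5]
opening: 0.002
finger_force: 5.5
t 12.05 out 0.0655 lat 0.0048 z 0.0802 F [-2.8 -7.5 12.5]
5.0 0.0631 0.0785 [ 0.0024 -0.0048  0.0017]
time_s: 12.42
ee_pos: [0.6328, -0.0428, 0.0786]
orientation: [0.735, 0.678, -0.002, 0.002]
contact_force: [-5.9, -6.7, 18.1]
opening: 0.003
finger_force: 9.3
t 12.425 out 0.0655 lat 0.0043 z 0.0786 F [-5.9 -6.7 18.1]
5.0 0.0631 0.0785 [ 0.0024 -0.0043  0.0001]
```

```bash
python3 -m inch '[{"tx":0,"ty":0,"tz":0.002,"rx":0,"ry":0,"rz":0},{"tx":0,"ty":0,"tz":0.003,"rx":0,"ry":0,"rz":0},{"tx":0,"ty":0,"tz":0.003,"rx":0,"ry":0,"rz":0}]'
python3 lev.py 5
```

```text
time_s: 12.8
ee_pos: [0.633, -0.0429, 0.0783]
orientation: [0.735, 0.678, -0.002, 0.002]
contact_force: [-11.1, -6.8, 31.4]
opening: 0.0
finger_force: 15.1
t 12.8 out 0.0656 lat 0.0045 z 0.0783 F [-11.1  -6.8  31.4]
5.0 0.0631 0.0785 [ 0.0025 -0.0045 -0.0002]
```

The lever is on its stop: the force jumped to 31 N with almost no movement. Retreating straight up.

```bash
python3 -m inch '[{"tx":0,"ty":0,"tz":-0.01,"rx":0,"ry":0,"rz":0},{"tx":0,"ty":0,"tz":-0.05,"rx":0,"ry":0,"rz":0},{"tx":0,"ty":0,"tz":-0.11,"rx":0,"ry":0,"rz":0},{"tx":0,"ty":0,"tz":-0.15,"rx":0,"ry":0,"rz":0},{"tx":0.02,"ty":-0.12,"tz":-0.16,"rx":0,"ry":0,"rz":0},{"tx":0.02,"ty":-0.15,"tz":-0.16,"rx":0,"ry":0,"rz":0},{"tx":0.02,"ty":-0.15,"tz":-0.16,"rx":0,"ry":0,"rz":0},{"tx":0.02,"ty":-0.15,"tz":-0.16,"rx":0,"ry":0,"rz":0}]'
python3 ang.py
python3 - <<'E'
from h import *
p=manip.read_camera("scene");P=xyz(p)
cv2.imwrite("pics/c4.png",cv2.resize(p["frame"][150:300,230:430,::-1],None,fx=4,fy=4,interpolation=2))
m=manip.outline_of("stack",p)[0]["region"]
q=P[m&(P[...,2]>.04)&(P[...,2]<.058)];print("stack",cv2.minAreaRect(q[:,:2].astype(np.float32)*1000))
y=np.array([.082,.9966]);ax=np.array([.6355,.0428])-.020*y
d=P[...,:2]-ax;o=-(d@y);l=d@np.array([.9966,-.082])
k=(abs(l)<.006)&(o>.02)&(o<.12)&(P[...,2]>.055)&(P[...,2]<.16)
print(k.sum(),np.polyfit(o[k],P[...,2][k],1),o[k].max(),P[...,2][k].max())
for n in ["brick","tape","brush"]: print(n,[np.round(r["at"],3) for r in manip.search_frame(n,p)[:1]])
E
```

```text
time_s: 13.8
ee_pos: [0.482, -0.0065, 0.2307]
orientation: [0.735, 0.678, -0.001, -0.001]
contact_force: [0.3, -0.1, 0.2]
opening: -0.003
finger_force: 0.0
n 139 strap j 1.697
stack ((635.2728271484375, 42.20128631591797), (150.5906982421875, 215.2947235107422), 85.39778900146484)
122 [0.12961002 0.06873706] 0.09757002327440058 0.08621624204323153
brick [array([ 0.65 , -0.174,  0.046])]
tape [array([0.444, 0.014, 0.022])]
brush [array([0.754, 0.269, 0.021])]
```

View pics/c4.png

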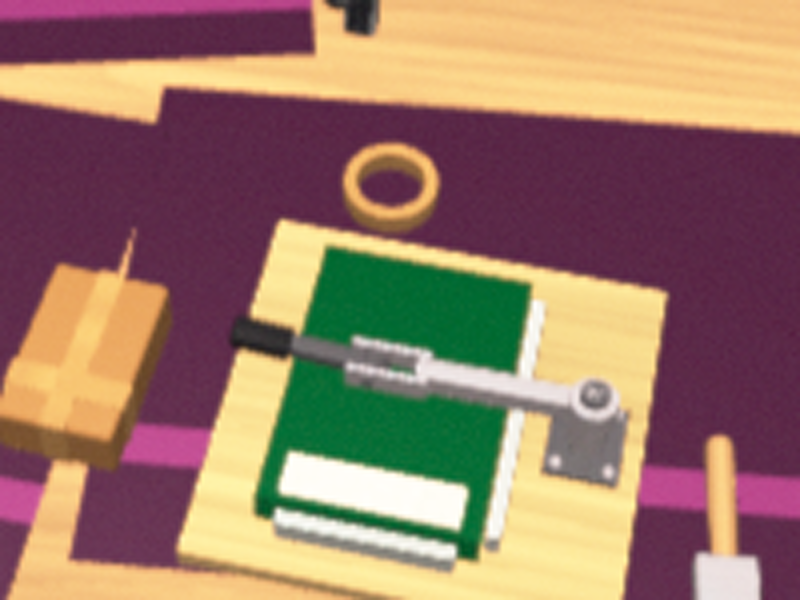

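The picture shows the lever lying flat along the strap across the stack, and the gripper clear at the top edge. The strap measures 1.697 rad, and the stack and the neighbouring things (brick, tape, brush) haven't moved.

```bash
python3 -c "
from rig import manip
print(manip.job_done())"
```

```text
the job is handed in; nothing more can be done
None
```

The clamp is closed and the job is handed in: the strap was pushed home first (measured about 1.70 rad), then the lever down onto its stop. The stack, brick, tape and brush measured unmoved, and the arm finished clear; the cam's force on the stack was not measured, and no verdict came back.

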